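# Measure the lost motion of a bearing seater's crank on its graduated ring

## Robot

A 6-joint arm with a two-finger parallel gripper is mounted at the origin on the work surface. World frame = base frame: x ahead of the robot, y to its left, z up, the work surface at z = 0. Lengths are in m, angles in degrees, forces in N, time in s.
With the tool pointing down it reaches from about 0.4 to 0.825 m from the base axis. Payload 7 kg.
Tool frame: the origin (TCP) lies midway between the tips of the shut fingers; the grasp point (between the pads) lies ctrl.tcp_to_grasp behind it (ctrl.tcp_to_grasp is the distance from the TCP to the grasp point, in m); z points along the fingers, y is the line along which they close (so a half turn about z gives the same grasp; the last joint's range is limited). The gripper opens to 88 mm and grips with 3 to 60 N. Pads are 19 mm wide; open, the fingers measure 130 mm over their backs; the gripper's body (78 mm by 193 mm) begins 47 mm behind the grasp point.
Start: joints at [92.997, 20.546, 0.682, 0, -70.136, -16.507], TCP at [0.158, 0.656, 0.227] pointing down, gripper open.
Joint ranges: [-176.03, 176.03], [-82.01, 121.73], [-58.28, 71.71], [-173.87, 95.51], [-174.79, -0.11], [-173.66, 173.66]. Speed limits (degrees/s): [136.94, 136.94, 172.46, 180, 180, 180].

## Interface

Orientations are given as [roll, pitch, yaw] about the fixed x, y, z axes, in that order (R = Rz(yaw) Ry(pitch) Rx(roll)).
In Python, from plant import ctrl, imaging, close_job gives the robot as it stands.
- The arm moves only by the shell command python3 -m crank 'ROWS'. ROWS is JSON, a list of rows, each a list of 3 entries, a list of its own where there are three numbers: the shift along the world's x, y, z in m, then the turn, a rotation vector about the world's x, y, z in degrees, then the opening, from -1 (shut) to 1 (fully open), so that 0 is half open. A call has 1 to 12 rows; each row shifts and turns the commanded pose from where the row before left it; what a row does not reach is not made up. A row lasts 1/10 s, in which the tool goes at most 50 mm and 8.59 degrees, less where a joint would pass 70% of its speed; a pose out of reach is approached as far as the arm can. A call is refused whole if a number of a shift passes 0.05 or a number of a turn 8.59, either way. A call with a gripper value outside its range is refused whole. The fingers move at their own pace and stop on an object; the grip force is fixed at half the most. Time passes only in rows, so rows that do not move let the fingers close. It gives the time, the measured TCP pose, the force, the opening and the grip force at its end, in the units of the state.
- ctrl.get_obs(): the state, without advancing time (a new reading comes with each control period).
- imaging.snapshot(name): name is "scene" or "top" or "wrist"; returns (picture, depth): 384x512x3 uint8, blue, green, red; 384x512 float32, m along the optical axis (not along the pixel's ray), 0 where there is no reading.
- imaging.camera_model(name): a dict with "mtx" (3x3 intrinsics, pixels), "R" (3x3) and "t" (3): a world point X has camera coordinates R X + t. Camera axes: x right, y down, z forward; pixel columns grow to the right and rows downward; lengths in m; the calibration is good to about 2 mm. A picture is of the moment at which its call begins: read the wrist's pose just before it. camera_model takes no time and is no camera call; for the wrist camera it gives the pose at the moment of the call.
- close_job(): hands the job in; it is judged then, once.
The state is a dict: "clock": time; "joint_pos": joint angles; "qvel": joint speeds; "tau": joint torques, N m; "tool_pos": TCP position; "orientation": TCP orientation; "force": force on the tool from outside, world axes, zero at the start; "moment": the same for the moment, N m; "opening": finger opening in m; "gripper_force": force on a finger pad.
Only numpy, scipy, OpenCV 4.12 (cv2) and the standard library are available. Lean on these libraries where they do the work, as an engineer would, in place of code of your own. Each camera call takes 0.05 s, during which the arm holds its last target. There are 200 camera calls.

## Task

Measure the free play in the bearing seater's crank: turn the crank gently clockwise (seen from above) until it meets resistance, then, with the crank left there, turn the graduated ring so that its zero screw stands at the index pointer. Then turn the crank gently back anticlockwise until it meets resistance again and leave it there, so that the ring shows the play. Do not strain the coupling beyond that first firm resistance, and leave everything else on the cart where it is.

Things in the scene. Friction and masses are not known exactly. Their poses are not given: they have to be found in the camera images.
- seater: the bearing seater, a small hand screw press bolted to the cart: aluminium base 170 x 165 x 16 mm, two steel posts, aluminium head 88 x 160 mm, its top 159 mm above the cart. Origin on the vertical screw axis at the cart top; z up, -x the index pointer's side, +x the crank's side. It does not move; its ram is clamped, so the screw cannot turn.
- crank: steel crank on top of the seater, turning about its screw axis. Origin on that axis at the cart top, x along the arm to the knob; arm 18 mm wide, top at 190 mm; hub 34 mm across. A worn coupling in the head lets it swing freely 11 to 24 degrees (different each time) to either side of the seater's +x; there it meets resistance. Drag in between about 1 N at the knob.
- knob (a point): middle of the crank's upright black handle, a cylinder 24 mm in diameter from 191 to 237 mm above the cart, 110 mm from the screw axis (this point 215 mm up). At each end of the play the sideways push here rises within a few mm from 1 N: 4 to 10 N is a firm resistance, above about 20 N the coupling is strained.
- zero_screw (a point): middle of the upright steel screw marking zero on the graduated ring: 11 mm in diameter, 176 to 198 mm above the cart, 32 mm from the screw axis. The ring, an aluminium disc 84 mm across under the crank arm with a line every 10 degrees, turns with the crank but slips on it when this screw is pushed with 1.6 N or more, and stays. At first it is anticlockwise of the pointer.
- index (a point): tip of the fixed dark index pointer at the ring's rim on the seater's -x side, 44.5 mm from the screw axis, 171 mm above the cart
- key (a point): centre of the crank's drive key, 5 mm thick, hidden in the head, 5 mm from the screw axis under the crank arm
- jaw_a: side of the screw's worn keyway, hidden in the head, that stops the drive key when the crank is turned clockwise; origin on its contact face, 5 mm to the seater's +x of the screw axis. Measured to about 2 mm, which is over 20 degrees of crank: far too coarse to tell where the crank stops.
- jaw_b: the other side of the keyway, which stops the key when the crank is turned anticlockwise; origin on its contact face
- ratchet: bystander: chrome ratchet 210 mm long lying on the cart
- bin: bystander: clear polycarbonate bin 150 x 105 x 60 mm
- wheel: bystander: white urethane wheel 80 mm across, 32 mm thick, lying flat
- bushing: bystander: green silicone bushing 42 mm across, 28 mm high
- bearing: bystander: ball bearing 35 mm across, 11 mm thick, on the seater's anvil under the ram
- socket: bystander: chrome deep socket 24 mm across, 50 mm high, standing
- screwdriver: bystander: screwdriver lying on the cart

How it is judged:
By the outcome, as a careful person would: the job done as asked, in the order asked, and still so for the second after the job is handed in, with the robot touching nothing.
It also fails if it takes over 58 s, if anything falls off the work surface, if the arm or the gripper's body presses on something with over 40 N, if the wrist force passes 120 N, or if a joint passes its speed limit or range.

## Working session

There is one attempt and no reset: what is moved stays moved. The work goes in short steps, Python scripts to look and compute and a shell command to move; the robot and the scene stay as the last step left them, time stands still between calls to the robot, and variables do not carry over. Pictures are saved under pics/ and viewed, at most 10 in all, crops included, and the job is handed in when it is done.

```bash
ls; mkdir -p pics
python3 - <<'E'
from plant import ctrl, imaging
import cv2, numpy as np
o=ctrl.get_obs();print({k:np.round(v,3).tolist() for k,v in o.items()},ctrl.tcp_to_grasp)
for n in("scene","top"):
    p,d=imaging.snapshot(n); np.savez(f'pics/{n}0',p=p,d=d,**imaging.camera_model(n)); cv2.imwrite(f'pics/{n}0.png',p)
a=[cv2.imread(f'pics/{n}0.png') for n in("scene","top")]
E
```

```text
pics
{'clock': 0.0, 'joint_pos': [92.997, 20.592, 0.631, -0.019, -70.135, -16.505], 'qvel': [0.039, -0.015, 0.1, 0.062, -0.006, -0.083], 'tau': [0.001, -58.272, 29.306, 6.998, 0.007, -0.0], 'tool_pos': [0.158, 0.656, 0.226], 'orientation': [179.903, -0.01, -13.514], 'force': [-0.063, 0.181, -0.306], 'moment': [-0.045, -0.024, 0.003], 'gripper_force': 0.0, 'opening': 0.088} 0.0188
```

View pics/top0.png

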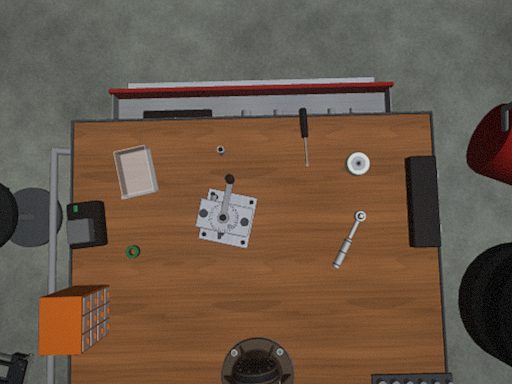

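View pics/scene0.png

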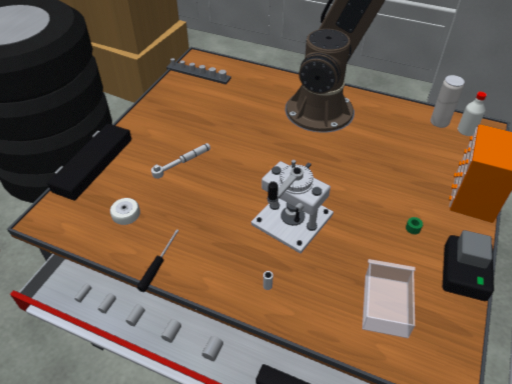

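```bash
cat > h.py <<'E'
import numpy as np, cv2
def px2w(m,u,v,z):
    "world point on pixel ray at height z"
    K,R,t=m["mtx"],m["R"],m["t"]; c=-R.T@t; r=R.T@np.linalg.solve(K,[u,v,1.]); return c+r*(z-c[2])/r[2]
def w2px(m,X):
    q=m["mtx"]@(m["R"]@np.asarray(X,float)+m["t"]); return q[:2]/q[2]
E
python3 - <<'E'
from h import *
m=np.load('pics/top0.npz')
print(-m['R'].T@m['t'], m['mtx'][0,0], w2px(m,[0,0,0]),w2px(m,[.5,0,0]),w2px(m,[.158,.656,.2]))
for u,v,z in((230,179,.237),(222,217,.19),(221,236,.171)): print(px2w(m,u,v,z))
s=np.load('pics/scene0.npz'); print(-s['R'].T@s['t'])
a=cv2.resize(m['p'][165:265,165:290],None,fx=6,fy=6,interpolation=cv2.INTER_CUBIC); cv2.imwrite('pics/topc.png',a)
E
```

```text
[ 0.49607109 -0.01324346  1.24867201] 369.71964681487265 [257.0869598  374.17975089] [253.32420634 220.76699735] [ 18.64602198 350.33916478]
[0.61553537 0.05887838 0.237     ]
[0.51237642 0.08727912 0.19      ]
[0.45775148 0.09298541 0.171     ]
[1.3318408  0.32381399 1.03011457]
```

View pics/topc.png

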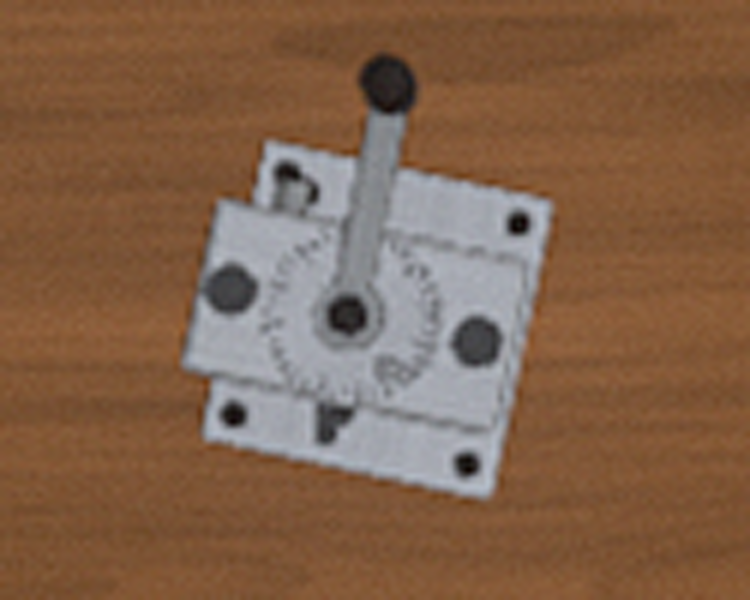

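Run:
```python
from h import *
m=np.load('pics/top0.npz')
f=lambda x,y,z:px2w(m,165+(x+.5)/6-.5,165+(y+.5)/6-.5,z)
A=f(347,314,.195);K=f(388,84,.237);S=f(392,370,.198);P=f(333,408,.171)
ang=lambda v:np.degrees(np.arctan2(v[1],v[0]))
for n,q in zip('AKSP',(A,K,S,P)): print(n,q.round(4),np.hypot(*(q-A)[:2]).round(4),ang(q-A).round(1))
L=f(230,288,.165);R=f(477,341,.165); print('posts',L,R,(L+R)/2,ang(L-R)-90)
c=[f(*q,.016) for q in((266,142),(552,204),(492,496),(206,438))];print(np.mean(c,0),ang(c[0]-c[3]),ang(c[1]-c[2]),ang(c[0]-c[1])-90)
c=[f(*q,.159) for q in((220,200),(528,260),(497,430),(183,366))];print(np.mean(c,0),ang(c[0]-c[3]),ang(c[1]-c[2]),ang(c[0]-c[1])-90,ang(c[3]-c[2])-90)
```

```text
A [0.5125 0.0856 0.195 ] 0.0 0.0
K [0.6167 0.0609 0.237 ] 0.1071 -13.3
S [0.4855 0.0646 0.198 ] 0.0342 -142.0
P [0.4677 0.0955 0.171 ] 0.0459 167.6
posts [0.5270792  0.14536606 0.165     ] [0.49826036 0.02530624 0.165     ] [0.51266978 0.08533615 0.165     ] -13.497758276384062
[0.51195499 0.08473352 0.016     ] -12.335196050604903 -13.036941296454131 -13.704170022390258
[0.51308543 0.08417281 0.159     ] -13.382509564337074 -11.736641969003953 -12.462121742889366 -12.86412362343134
```

```bash
python3 -m crank '[[[0.02,-0.03,0.05],[0,0,0],0],[[0.035,-0.04,0.02],[0,0,0],0],[[0.035,-0.035,0],[0,0,0],0],[[0.035,-0.035,0],[0,0,0],0],[[0.025,-0.035,0],[0,0,0],0],[[0.025,-0.035,0],[0,0,0],0],[[0.025,-0.035,0],[0,0,0],0],[[0.02,-0.035,0],[0,0,0],0],[[0.02,-0.035,0],[0,0,0],0],[[0.02,-0.035,0],[0,0,0],0],[[0.02,-0.035,0],[0,0,0],0],[[0.02,-0.03,0],[0,0,0],0]]'
```

```text
clock: 1.3
tool_pos: [0.45, 0.2498, 0.2847]
orientation: [180.0, 0.0, -13.5]
force: [0.3, -0.0, 0.5]
opening: 0.0436
gripper_force: 0.0
```

```bash
python3 -m crank '[[[0.04,-0.045,0],[0,0,0],0],[[0.04,-0.045,0],[0,0,0],0],[[0.03,-0.03,0],[0,0,0],0],[[0.03,-0.03,0],[0,0,0],0],[[0.02,-0.03,0],[0,0,0],0],[[0.01,-0.01,0],[0,0,0],0],[[0,0,0],[0,0,0],0],[[0,0,0],[0,0,0],0]]'
python3 - <<'E'
from plant import ctrl, imaging
from h import *
m=imaging.camera_model("wrist");p,d=imaging.snapshot("wrist"); np.savez('pics/w1',p=p,d=d,**m); cv2.imwrite('pics/w1.png',p)
print(-m['R'].T@m['t'],ctrl.get_obs()['tool_pos'])
for n,X in dict(A=(.5125,.085,.195),K=(.6195,.06,.237),S=(.4865,.066,.198),P=(.469,.095,.171),T=(.62,.06,.285)).items(): print(n,w2px(m,X).round(1))
E
```

```text
clock: 2.1
tool_pos: [0.6058, 0.0771, 0.2842]
orientation: [180.0, 0.0, -13.5]
force: [0.6, 1.1, 0.5]
opening: 0.0439
gripper_force: 0.0
[0.67915305 0.05969723 0.4416157 ] [0.60564318 0.0776173  0.28457372]
A [265.6 286.3]
K [269.6 185.6]
S [291.4 307.2]
P [264.3 309.6]
T [274.8 208.6]
```

View pics/w1.png

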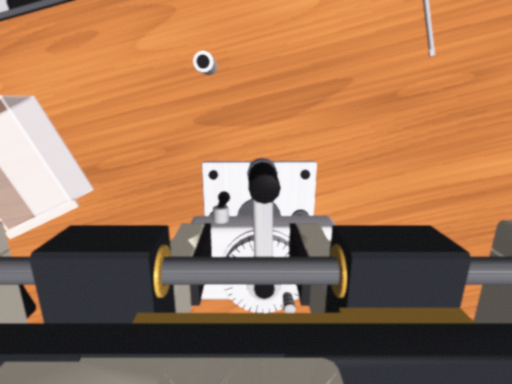

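```bash
python3 - <<'E'
from h import *
m=np.load('pics/w1.npz');print(px2w(m,264,187.5,.237),px2w(m,264,289,.195))
E
python3 -m crank '[[[0.01,-0.01,0],[0,0,0],0],[[0.004,-0.005,0],[0,0,0],0],[[0,0,-0.02],[0,0,0],0],[[0,0,0],[0,0,0],0]]'
```

```text
[0.61907893 0.0641178  0.237     ] [0.50995792 0.08707626 0.195     ]
clock: 2.55
tool_pos: [0.6189, 0.062, 0.2624]
orientation: [179.9, 0.2, -13.5]
force: [-0.8, 0.1, -0.7]
opening: 0.0437
gripper_force: 0.0
```

```bash
python3 -m crank '[[[0,0.001,-0.02],[0,0,0],0],[[0,0,-0.02],[0,0,0],0],[[0,0,-0.012],[0,0,0],0],[[0,0,0],[0,0,0],0],[[0,0,0],[0,0,0],0]]'; python3 -c "
from plant import ctrl
o=ctrl.get_obs();print(o['force'],o['moment'],o['tool_pos'])"
```

```text
clock: 3.05
tool_pos: [0.6206, 0.0631, 0.2135]
orientation: [180.0, -0.0, -13.5]
force: [-0.0, -0.1, 0.4]
opening: 0.0438
gripper_force: 0.0
[-0.02509308 -0.10734257  0.37903585] [ 0.03932224  0.00942389 -0.01152907] [0.62058603 0.06310355 0.21352239]
```

Run:
```python
import numpy as np
A=np.array([.5115,.086])
for a,b,n in((-11.9,-25.9,7),(-25.9,-46.9,21)):
    t=np.radians(np.linspace(a,b,n+1));P=A+.1105*np.c_[np.cos(t),np.sin(t)];print((np.diff(P,axis=0)*1e3).round(1).tolist())
```

```text
[[-0.9, -3.8], [-1.0, -3.7], [-1.1, -3.7], [-1.2, -3.6], [-1.4, -3.6], [-1.5, -3.6], [-1.6, -3.5]]
[[-0.9, -1.7], [-0.9, -1.7], [-0.9, -1.7], [-0.9, -1.7], [-1.0, -1.7], [-1.0, -1.6], [-1.0, -1.6], [-1.1, -1.6], [-1.1, -1.6], [-1.1, -1.6], [-1.1, -1.6], [-1.2, -1.5], [-1.2, -1.5], [-1.2, -1.5], [-1.2, -1.5], [-1.3, -1.4], [-1.3, -1.4], [-1.3, -1.4], [-1.3, -1.4], [-1.4, -1.4], [-1.4, -1.3]]
```

```bash
python3 -m crank '[[[-0.0009,-0.0038,0],[0,0,-2],0],[[-0.001,-0.0037,0],[0,0,-2],0],[[-0.0011,-0.0037,0],[0,0,-2],0],[[-0.0012,-0.0036,0],[0,0,-2],0],[[-0.0014,-0.0036,0],[0,0,-2],0],[[-0.0015,-0.0036,0],[0,0,-2],0],[[0,0,0],[0,0,0],0]]'; python3 -m crank '[[[-0.0009,-0.0018,0],[0,0,-1],0],[[-0.0009,-0.0017,0],[0,0,-1],0],[[0,0,0],[0,0,0],0]]'
```

```text
clock: 3.75
tool_pos: [0.6131, 0.0405, 0.2133]
orientation: [-180.0, -0.0, -25.7]
force: [0.2, -0.5, -0.4]
opening: 0.0439
gripper_force: 0.0
clock: 4.05
tool_pos: [0.6113, 0.0374, 0.2129]
orientation: [-180.0, -0.0, -27.6]
force: [1.0, 0.3, 0.3]
opening: 0.044
gripper_force: 0.3
```

```bash
for i in 1; do python3 -m crank '[[[-0.0009,-0.0017,0],[0,0,-1],0],[[0,0,0],[0,0,0],0]]'; done; python3 -c "
from plant import ctrl
o=ctrl.get_obs();print(o['force'],o['moment'],o['tool_pos'],o['gripper_force'])"
```

```text
clock: 4.25
tool_pos: [0.6104, 0.0357, 0.2127]
orientation: [-180.0, -0.0, -28.6]
force: [0.1, 0.8, 0.6]
opening: 0.0441
gripper_force: 0.3
[0.12594318 0.81032513 0.64467107] [ 0.19574046 -0.19435395 -0.04248476] [0.61036525 0.03571514 0.21273345] 0.34125370904803276
```

```bash
python3 -m crank '[[[-0.0009,-0.0017,0],[0,0,-1],0],[[0,0,0],[0,0,0],0]]'; python3 -c "
from plant import ctrl
o=ctrl.get_obs();print(o['force'],o['moment'],o['tool_pos'],o['gripper_force'])"
```

```text
clock: 4.45
tool_pos: [0.6094, 0.034, 0.2127]
orientation: [180.0, 0.0, -29.6]
force: [1.4, 1.1, -0.0]
opening: 0.0441
gripper_force: 0.3
[ 1.38233684  1.12682319 -0.0492909 ] [ 0.18160514 -0.25160584 -0.02413027] [0.60939727 0.03396473 0.21270099] 0.3285939898341894
```

```bash
python3 -m crank '[[[-0.0009,-0.0017,0],[0,0,-1],0],[[0,0,0],[0,0,0],0]]'; python3 -c "
from plant import ctrl
o=ctrl.get_obs();print(o['force'],o['moment'],o['tool_pos'],o['gripper_force'])"
```

```text
clock: 4.65
tool_pos: [0.6084, 0.0322, 0.2127]
orientation: [180.0, 0.0, -30.6]
force: [1.7, 0.1, -0.1]
opening: 0.0442
gripper_force: 0.3
[ 1.70276863  0.10592063 -0.05271903] [ 0.17491172 -0.17336689  0.0719881 ] [0.6084213  0.03222217 0.21268372] 0.25297162123024464
```

```bash
python3 -m crank '[[[-0.001,-0.0017,0],[0,0,-1],0],[[0,0,0],[0,0,0],0]]'|egrep 'tool|force'
```

```text
tool_pos: [0.6074, 0.0305, 0.2127]
force: [0.1, 0.2, 0.4]
gripper_force: 0.2
```

```bash
python3 -m crank '[[[-0.001,-0.0016,0],[0,0,-1],0],[[0,0,0],[0,0,0],0]]'|egrep 'tool|force'
```

```text
tool_pos: [0.6064, 0.0289, 0.2127]
force: [1.4, -0.7, -0.4]
gripper_force: 0.2
```

```bash
python3 -m crank '[[[-0.001,-0.0016,0],[0,0,-1],0],[[0,0,0],[0,0,0],0]]'|egrep 'tool|force'
```

```text
tool_pos: [0.6054, 0.0273, 0.2127]
force: [-0.3, 0.3, 0.2]
gripper_force: 0.2
```

```bash
python3 -m crank '[[[-0.001,-0.0016,0],[0,0,-1],0],[[0,0,0],[0,0,0],0]]'|egrep 'tool|force'
```

```text
tool_pos: [0.6044, 0.0257, 0.2127]
force: [0.4, 0.2, -0.0]
gripper_force: 0.2
```

```bash
python3 -m crank '[[[-0.0011,-0.0016,0],[0,0,-1],0],[[0,0,0],[0,0,0],0]]'|egrep 'tool|force'
```

```text
tool_pos: [0.6033, 0.0241, 0.2127]
force: [1.1, 0.1, -0.4]
gripper_force: 0.2
```

```bash
python3 -m crank '[[[-0.0011,-0.0016,0],[0,0,-1],0],[[0,0,0],[0,0,0],0]]'|egrep 'tool|force'
```

```text
tool_pos: [0.6023, 0.0225, 0.2127]
force: [-0.1, 0.2, 0.2]
gripper_force: 0.2
```

```bash
python3 -m crank '[[[-0.0011,-0.0016,0],[0,0,-1],0],[[0,0,0],[0,0,0],0]]'|egrep 'tool|force'
```

```text
tool_pos: [0.6011, 0.0209, 0.2127]
force: [-1.1, -0.2, -0.8]
gripper_force: 0.1
```

```bash
python3 -m crank '[[[-0.0011,-0.0016,0],[0,0,-1],0],[[0,0,0],[0,0,0],0]]'|egrep 'tool|force'
```

```text
tool_pos: [0.6, 0.0193, 0.2127]
force: [0.2, -0.5, 0.1]
gripper_force: 0.1
```

Run:
```python
from plant import ctrl, imaging
from h import *
p,d=imaging.snapshot("top");m=np.load('pics/top0.npz')
a=cv2.resize(p[165:265,165:290],None,fx=6,fy=6,interpolation=cv2.INTER_CUBIC)
m=imaging.camera_model("wrist");p,d=imaging.snapshot("wrist"); np.savez('pics/w2',p=p,d=d,**m)
b=cv2.resize(p[130:330,170:350],None,fx=3,fy=3,interpolation=cv2.INTER_CUBIC)
cv2.imwrite('pics/w2.png',b)
```

```text
(no output)
```

View pics/w2.png

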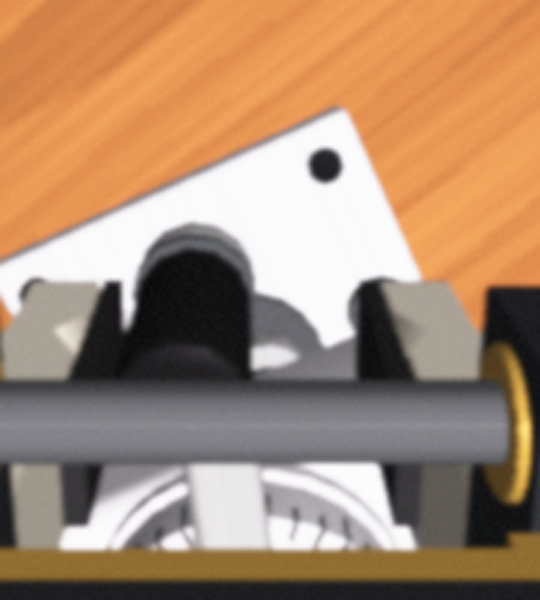

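The knob (crop ~(195,300)) lies against the left pad, and the crank is following; no stop yet.

```bash
python3 -m crank '[[[-0.0011,-0.0015,0],[0,0,-1],0]]'|egrep 'tool|force'
```

```text
tool_pos: [0.5991, 0.0181, 0.2127]
force: [-0.4, 0.8, 0.3]
gripper_force: 0.5
```

```bash
python3 -m crank '[[[-0.0011,-0.0015,0],[0,0,-1],0]]'|egrep 'tool|force'
```

```text
tool_pos: [0.5979, 0.0165, 0.2127]
force: [-0.4, 0.6, 0.2]
gripper_force: 0.5
```

```bash
python3 -m crank '[[[-0.0012,-0.0015,0],[0,0,-1],0]]'|egrep 'tool|force'
```

```text
tool_pos: [0.5967, 0.015, 0.2127]
force: [-0.1, 0.5, -0.3]
gripper_force: 0.5
```

```bash
python3 -m crank '[[[-0.0012,-0.0015,0],[0,0,-1],0]]'|egrep 'tool|force'
```

```text
tool_pos: [0.5954, 0.0134, 0.2127]
force: [0.3, 1.6, -0.1]
gripper_force: 0.5
```

```bash
python3 -m crank '[[[-0.0012,-0.0015,0],[0,0,-1],0]]'|egrep 'tool|force'
```

```text
tool_pos: [0.5943, 0.0119, 0.2127]
force: [-0.3, 0.5, -0.2]
gripper_force: 0.5
```

```bash
python3 -m crank '[[[-0.0006,-0.0007,0],[0,0,-0.5],0]]'|egrep 'tool|force'
```

```text
tool_pos: [0.5936, 0.0111, 0.2128]
force: [0.5, 1.8, -0.0]
gripper_force: 0.5
```

```bash
python3 -m crank '[[[-0.0006,-0.0007,0],[0,0,-0.5],0]]'|egrep 'tool|force'
```

```text
tool_pos: [0.5932, 0.0107, 0.2127]
force: [0.9, 3.7, -1.5]
gripper_force: 1.4
```

```bash
python3 -m crank '[[[-0.0006,-0.0007,0],[0,0,-0.5],0]]'|egrep 'tool|force'
```

```text
tool_pos: [0.5929, 0.0105, 0.2128]
force: [1.2, 6.1, -0.4]
gripper_force: 2.5
```

```bash
python3 -m crank '[[[-0.0006,-0.0007,0],[0,0,-0.5],0]]'|egrep 'tool|force'
```

```text
tool_pos: [0.5926, 0.0103, 0.2127]
force: [1.7, 7.5, -1.4]
gripper_force: 3.6
```

```bash
python3 -m crank '[[[-0.0006,-0.0007,0],[0,0,-0.5],0]]'|egrep 'tool|force'
```

```text
tool_pos: [0.5923, 0.0102, 0.2127]
force: [2.3, 10.2, -2.0]
gripper_force: 4.6
```

```bash
python3 -m crank '[[[0.004,0.0045,0],[0,0,0],0],[[0,0,0.03],[0,0,0],0],[[0,0,0.04],[0,0,0],0],[[-0.03,0.01,0],[0,0,8],-0.5],[[-0.03,0.015,0],[0,0,8],-0.5],[[-0.03,0.015,0],[0,0,8],-0.5],[[-0.03,0.015,0],[0,0,6],-0.5],[[-0.03,0.015,0],[0,0,0],-0.5],[[-0.03,0.015,0],[0,0,0],-0.5],[[-0.01,0.005,0],[0,0,0],-0.5],[[0,0,0],[0,0,0],-0.5],[[0,0,0],[0,0,0],-0.5]]'
python3 - <<'E'
from plant import ctrl, imaging
from h import *
p,d=imaging.snapshot("top");np.savez('pics/t3',p=p,d=d)
m=imaging.camera_model("wrist");p,d=imaging.snapshot("wrist"); np.savez('pics/w3',p=p,d=d,**m)
print(ctrl.get_obs()['tool_pos'],w2px(m,(.5115,.086,.195)))
cv2.imwrite('pics/w3.png',p)
E
```

```text
clock: 8.55
tool_pos: [0.4058, 0.103, 0.2831]
orientation: [-180.0, -0.0, -16.0]
force: [-0.1, 0.8, 0.1]
opening: 0.022
gripper_force: 0.0
[0.40605492 0.10274906 0.28264121] [232.97475879  56.66279063]
```

View pics/w3.png

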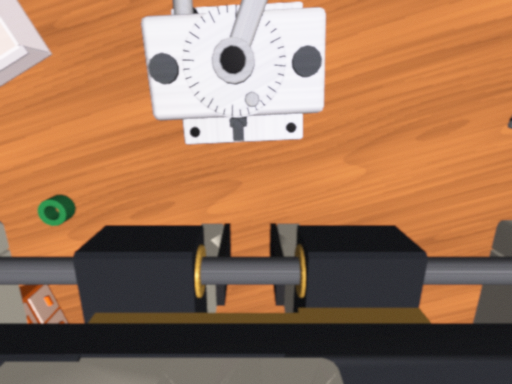

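Run:
```python
from h import *
m=np.load('pics/w3.npz');p=m['p']
cv2.imwrite('pics/w3c.png',cv2.resize(p[0:150,130:340],None,fx=3.8,fy=3.8,interpolation=cv2.INTER_CUBIC))
for n,u,v in(('hub',233,60),('screw',252,99)):
  d=m['d'][v,u]; R=m['R'];q=R.T@(d*np.linalg.solve(m['mtx'],[u,v,1.])-m['t']);print(n,q)
```

```text
hub [0.50911178 0.08663198 0.19635457]
screw [0.47838318 0.08068069 0.19696227]
```

View pics/w3c.png

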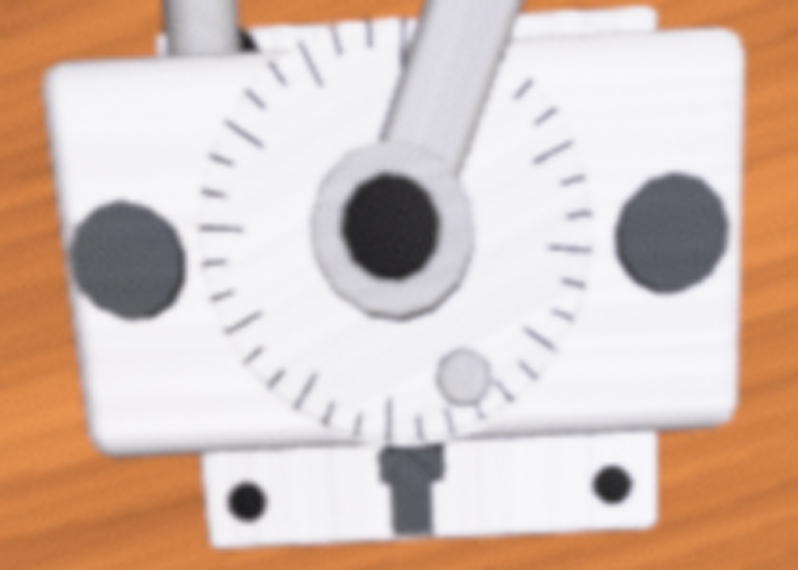

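Run:
```python
from h import *
m=np.load('pics/w3.npz')
f=lambda x,y,z:px2w(m,130+(x+.5)/3.8-.5,(y+.5)/3.8-.5,z)
ang=lambda v:np.degrees(np.arctan2(v[1],v[0]))
def dep(x,y):
  u,v=130+x/3.8,y/3.8; d=m['d'][int(v+.5),int(u+.5)]; return (m['R'].T@(d*np.linalg.solve(m['mtx'],[u,v,1.])-m['t'])).round(4)
L=f(128,260,.165);R=f(671,233,.165);print('posts',(L+R)/2,ang(L-R)-90,dep(128,260),dep(671,233))
c=[f(*q,.159) for q in((45,65),(743,30),(737,420),(92,450))];print('head',np.mean(c,0),[ang(c[0]-c[1])-90,ang(c[3]-c[2])-90,ang(c[0]-c[3]),ang(c[1]-c[2])])
for n,x,y in(('hub',390,226),('ringface',330,380),('ptr',411,460),('screw',464,377),('armend',470,60)): print(n,dep(x,y))
A=f(390,226,.197);S=f(464,377,.198);T=f(411,446,.171);R0=f(395,232,.19)
print(A,S,T,ang(S-A),ang(T-A),np.hypot(*(S-A)[:2]),np.hypot(*(T-A)[:2]))
print('arm',ang((f(428+20,90,.19)+f(428,90,.19))/2-A))
```

```text
posts [0.50933075 0.08696711 0.165     ] -13.406330289504638 [0.5239 0.1469 0.1594] [0.4952 0.0271 0.1607]
head [0.5090413 0.086224  0.159    ] [np.float64(-13.502356280819782), np.float64(-13.46298416174146), np.float64(-13.983751940287272), np.float64(-13.047736987882478)]
hub [0.5096 0.0868 0.196 ]
ringface [0.4857 0.109  0.1767]
ptr [0.4642 0.097  0.1734]
screw [0.4782 0.0806 0.197 ]
armend [0.535  0.0632 0.1883]
[0.50977119 0.08696704 0.197     ] [0.47855023 0.08084956 0.198     ] [0.46742431 0.09642585 0.171     ] -168.91383040024544 167.40881459423852 0.031814641734446855 0.0433904053974207
arm -36.32941290096733
```

Screw at crop (464,377), pointer at (411,460), hub (390,226): the screw is ~24.5° anticlockwise of the pointer. Now straddle the screw.

```bash
python3 -m crank '[[[0.0175,-0.0056,0],[0,0,7],-0.4],[[0.0175,-0.0056,0],[0,0,7],-0.4],[[0.0175,-0.0056,0],[0,0,7],-0.4],[[0.0175,-0.0056,-0.02],[0,0,6],-0.4],[[0,0,-0.03],[0,0,0],-0.4],[[0,0,-0.02],[0,0,0],-0.4],[[0,0,0],[0,0,0],-0.4]]'
```

```text
clock: 9.35
tool_pos: [0.4743, 0.0791, 0.2094]
orientation: [179.9, 0.4, 10.9]
force: [-0.6, 0.2, 1.1]
opening: 0.0263
gripper_force: 0.0
```

```bash
python3 -m crank '[[[0,0.001,-0.01],[0,0,0],-0.4],[[0,0,-0.008],[0,0,0],-0.4],[[0,0,-0.006],[0,0,0],-0.4],[[0,0,0],[0,0,0],-0.4]]'
python3 - <<'E'
import numpy as np
A=np.array([.5095,.0868]);r=.034
t=np.radians(np.arange(191,164,-2.));P=A+r*np.c_[np.cos(t),np.sin(t)];print(P[[0,-1]],(np.diff(P,axis=0)*1e3).round(2).tolist())
E
```

```text
clock: 9.75
tool_pos: [0.4751, 0.0815, 0.1883]
orientation: [180.0, 0.0, 11.0]
force: [0.8, 0.3, -0.8]
opening: 0.0263
gripper_force: 0.0
[[0.47612468 0.08031249]
 [0.47665852 0.09559985]] [[-0.21, 1.17], [-0.17, 1.18], [-0.12, 1.18], [-0.08, 1.18], [-0.04, 1.19], [0.0, 1.19], [0.04, 1.19], [0.08, 1.18], [0.12, 1.18], [0.17, 1.18], [0.21, 1.17], [0.25, 1.16], [0.29, 1.15]]
```

```bash
python3 -m crank '[[[0,-0.001,-0.002],[0,0,0],-0.62],[[0,0,0],[0,0,0],-0.62],[[0,0,0],[0,0,0],-0.62],[[-0.0002,0.0012,0],[0,0,-2],-0.62],[[-0.0002,0.0012,0],[0,0,-2],-0.62],[[-0.0001,0.0012,0],[0,0,-2],-0.62],[[-0.0001,0.0012,0],[0,0,-2],-0.62],[[0,0.0012,0],[0,0,-2],-0.62],[[0,0.0012,0],[0,0,-2],-0.62]]'
python3 -m crank '[[[0,0.0012,0],[0,0,-2],-0.62],[[0.0001,0.0012,0],[0,0,-2],-0.62],[[0.0001,0.0012,0],[0,0,-2],-0.62],[[0.0002,0.0012,0],[0,0,-2],-0.62],[[0.0002,0.0012,0],[0,0,-2],-0.62],[[0,0,0],[0,0,0],-0.62]]'
```

```text
clock: 10.65
tool_pos: [0.475, 0.0877, 0.1871]
orientation: [180.0, -0.0, -1.1]
force: [1.6, -2.0, -0.4]
opening: 0.0166
gripper_force: 0.7
clock: 11.25
tool_pos: [0.4756, 0.0938, 0.187]
orientation: [180.0, -0.0, -11.0]
force: [0.7, -0.9, 0.8]
opening: 0.0168
gripper_force: 0.5
```

```bash
python3 -m crank '[[[0.0003,0.0012,0],[0,0,-2],-0.62],[[0.0003,0.0010,0],[0,0,0],-0.62],[[0,0,0],[0,0,0],-0.62]]'
python3 -m crank '[[[-0.0004,-0.0015,0],[0,0,0],-0.62],[[0,0,0.03],[0,0,0],-0.62],[[-0.005,0,0.05],[0,0,0],-0.62],[[-0.03,0.003,0.014],[0,0,-2],-0.62],[[-0.035,0.003,0],[0,0,0],-0.62],[[0,0,0],[0,0,0],-0.62],[[0,0,0],[0,0,0],-0.62]]'
cat > look.py <<'E'
from plant import ctrl, imaging
from h import *
import sys
n=sys.argv[1]
print(ctrl.get_obs()['tool_pos'])
m=imaging.camera_model("wrist");p,d=imaging.snapshot("wrist"); np.savez('pics/'+n,p=p,d=d,**m)
a=w2px(m,(.5095,.0868,.19)).astype(int);u,v=max(a[0]-105,0),max(a[1]-60,0);print(u,v)
cv2.imwrite(f'pics/{n}.png',cv2.resize(p[v:v+150,u:u+210],None,fx=3.8,fy=3.8,interpolation=cv2.INTER_CUBIC))
E
python3 look.py w4
```

```text
clock: 11.55
tool_pos: [0.4759, 0.0959, 0.1868]
orientation: [180.0, 0.0, -12.9]
force: [-0.7, -0.9, 0.7]
opening: 0.0165
gripper_force: 0.7
clock: 12.25
tool_pos: [0.4053, 0.1008, 0.2811]
orientation: [-179.9, -0.1, -14.9]
force: [0.3, -0.1, 0.4]
opening: 0.0167
gripper_force: 0.0
[0.40529285 0.10081369 0.28108188]
128 0
```

View pics/w4.png

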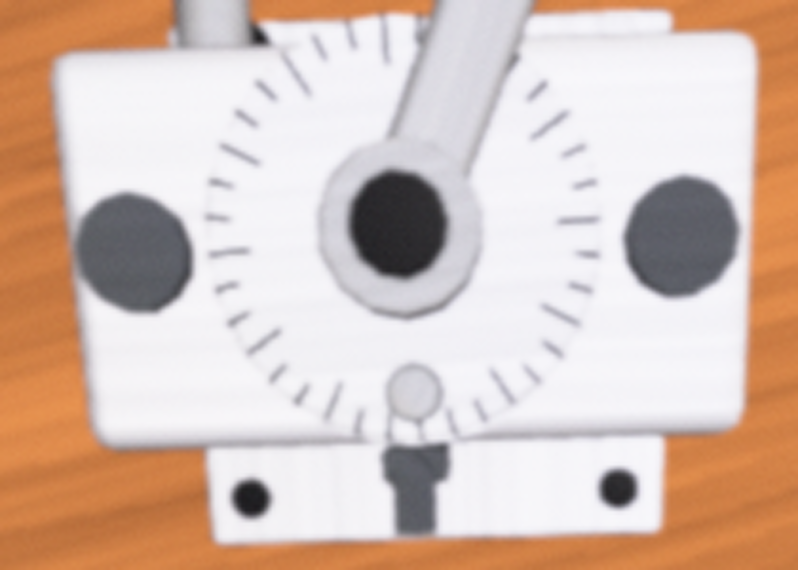

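Screw now at (413,391), pointer at (416,460), hub (398,222): nearly aligned. Quantify.

Run:
```python
from h import *
m=np.load('pics/w4.npz')
f=lambda x,y,z:px2w(m,128+(x+.5)/3.8-.5,(y+.5)/3.8-.5,z)
ang=lambda v:np.degrees(np.arctan2(v[1],v[0]))
L=f(134,252,.1595);R=f(682,237,.1595);H=f(398,222,.196);S=f(413,391,.198);T=f(416,448,.171);C=f(403.5,230,.19)
print('posts',(L+R)/2,ang(L-R)-90)
c=[f(*q,.159) for q in((54,55),(756,35),(743,428),(100,448))];print('head',np.mean(c,0),[ang(c[0]-c[1])-90,ang(c[3]-c[2])-90])
A=((L+R)/2+H)/2
print(H,S,T,'screw',ang(S-H),ang(S-A),'ptr',ang(T-H),ang(T-A),np.hypot(*(S-A)[:2]))
print('zero line',ang(f(419,425,.1765)-A), ang(f(416,460,.172)-A))
print('arm',ang((f(410,90,.19)+f(493,90,.19))/2-A))
```

```text
posts [0.5098709  0.08689773 0.1595    ] -13.498996220257155
head [0.50846068 0.08609149 0.159     ] [np.float64(-13.52754575563418), np.float64(-13.200566609820655)]
[0.51007473 0.08682963 0.196     ] [0.47880842 0.09246328 0.198     ] [0.46679043 0.09640497 0.171     ] screw 169.78588927517407 169.81382765118434 ptr 167.5259416691517 167.54049686237553 0.031663465521329925
zero line 169.28239414644506 167.41847386233323
arm -37.97226015012809
```

```bash
python3 -m crank '[[[0.035,-0.003,0],[0,0,0],-0.62],[[0.035,-0.003,-0.02],[0,0,0],-0.62],[[0,0,-0.04],[0,0,0],-0.62],[[0,0,-0.02],[0,0,0],-0.62],[[0,0,-0.0145],[0,0,0],-0.62],[[0,0,0],[0,0,0],-0.62]]'
```

```text
clock: 12.9
tool_pos: [0.4749, 0.0936, 0.1831]
orientation: [179.8, 0.2, -15.1]
force: [0.3, -1.1, -0.2]
opening: 0.0164
gripper_force: 0.0
```

```bash
python3 -m crank '[[[0.0002,0.0008,0.002],[0,0,0],-0.62],[[0.0003,0.0009,0],[0,0,0],-0.62],[[0,0,0],[0,0,0],-0.62]]'
```

```text
clock: 13.2
tool_pos: [0.4767, 0.0964, 0.1889]
orientation: [-179.9, -0.1, -15.0]
force: [0.4, -1.1, 0.1]
opening: 0.0167
gripper_force: 0.4
```

```bash
python3 -m crank '[[[0.0002,0.0009,0],[0,0,0],-0.62],[[0,0,0],[0,0,0],-0.62],[[0,0,0],[0,0,0],-0.62]]'
python3 -m crank '[[[-0.0004,-0.0015,0],[0,0,0],-0.62],[[0,0,0.03],[0,0,0],-0.62],[[-0.005,0,0.05],[0,0,0],-0.62],[[-0.03,0.003,0.014],[0,0,0],-0.62],[[-0.035,0.003,0],[0,0,0],-0.62],[[0,0,0],[0,0,0],-0.62],[[0,0,0],[0,0,0],-0.62]]'
python3 look.py w5
```

```text
clock: 13.5
tool_pos: [0.4764, 0.0973, 0.1883]
orientation: [-180.0, -0.0, -15.0]
force: [0.2, 0.2, -0.0]
opening: 0.0169
gripper_force: 0.2
clock: 14.2
tool_pos: [0.4056, 0.1018, 0.2823]
orientation: [-179.9, -0.1, -14.9]
force: [-0.7, 0.9, 0.9]
opening: 0.0168
gripper_force: 0.0
[0.40560587 0.10183688 0.2822882 ]
129 0
```

View pics/w5.png

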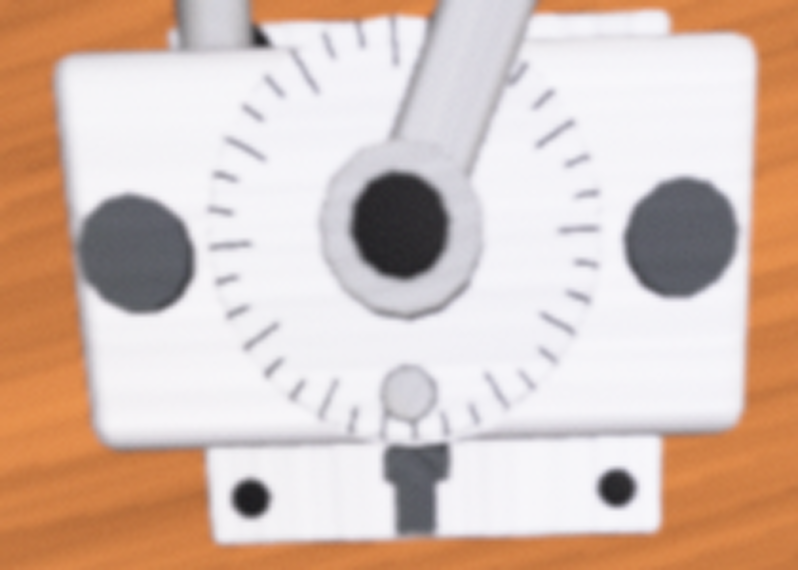

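Run:
```python
from h import *
m=np.load('pics/w5.npz')
f=lambda x,y,z:px2w(m,129+(x+.5)/3.8-.5,(y+.5)/3.8-.5,z)
ang=lambda v:np.degrees(np.arctan2(v[1],v[0]))
L=f(136,253,.1595);R=f(681,238,.1595);H=f(400,224,.196);S=f(408.5,391.5,.198);T=f(416.5,448,.171)
A=((L+R)/2+H)/2
print((L+R)/2,H,'yaw',ang(L-R)-90,'screw',ang(S-H),ang(S-A),'ptr',ang(T-H),ang(T-A),'line',ang(f(414,427,.1765)-A))
c=[f(*q,.159) for q in((55,56),(756,36),(743,427),(100,447))];print([ang(c[0]-c[1])-90,ang(c[3]-c[2])-90])
print('arm',ang((f(411,90,.19)+f(494,90,.19))/2-A))
K=A+.11*np.array([np.cos(np.radians(-37)),np.sin(np.radians(-37)),0]);print('knob',K)
```

```text
[0.5098655  0.08700636 0.1595    ] [0.50990862 0.08683745 0.196     ] yaw -13.519806501478143 screw 167.4908625644136 167.63213976485596 ptr 167.33275893357424 167.4335807645556 line 167.31261243898308
[np.float64(-13.552451986242502), np.float64(-13.232344576609123)]
arm -37.519342285555496
knob [0.59773697 0.02072225 0.17775   ]
```

```bash
python3 -m crank '[[[0.03,-0.013,0.002],[0,0,0],0],[[0.035,-0.015,0],[0,0,-6],0],[[0.035,-0.015,0],[0,0,-6],0],[[0.035,-0.015,0],[0,0,-6],0],[[0.035,-0.015,0],[0,0,-4.5],0],[[0.0215,-0.009,0],[0,0,0],0],[[0,0,0],[0,0,0],0],[[0,0,-0.02],[0,0,0],0],[[0,0,0],[0,0,0],0]]'
```

```text
clock: 15.15
tool_pos: [0.5962, 0.0192, 0.2603]
orientation: [179.8, 0.2, -37.6]
force: [-0.8, 0.5, -1.4]
opening: 0.0438
gripper_force: 0.0
```

```bash
python3 -m crank '[[[0,0,-0.02],[0,0,0],0],[[0,0,-0.02],[0,0,0],0],[[0,0,-0.01],[0,0,0],0],[[0,0,0],[0,0,0],0],[[0,0,0],[0,0,0],0]]'
python3 - <<'E'
import numpy as np
A=np.array([.5099,.0868])
t=np.radians(np.arange(-37.5,20,2));P=A+.110*np.c_[np.cos(t),np.sin(t)];print((np.diff(P,axis=0)*1e3).round(1).tolist())
E
```

```text
clock: 15.65
tool_pos: [0.5979, 0.0197, 0.2146]
orientation: [-180.0, -0.0, -37.5]
force: [0.4, -0.5, -0.2]
opening: 0.044
gripper_force: 0.0
[[2.3, 3.1], [2.2, 3.2], [2.1, 3.2], [1.9, 3.3], [1.8, 3.4], [1.7, 3.4], [1.6, 3.5], [1.5, 3.5], [1.3, 3.6], [1.2, 3.6], [1.1, 3.7], [1.0, 3.7], [0.8, 3.7], [0.7, 3.8], [0.6, 3.8], [0.4, 3.8], [0.3, 3.8], [0.2, 3.8], [0.0, 3.8], [-0.1, 3.8], [-0.2, 3.8], [-0.4, 3.8], [-0.5, 3.8], [-0.6, 3.8], [-0.8, 3.8], [-0.9, 3.7], [-1.0, 3.7], [-1.2, 3.7]]
```

```bash
python3 -m crank '[[[0.0023,0.0031,0],[0,0,2],0],[[0.0022,0.0032,0],[0,0,2],0],[[0.0021,0.0032,0],[0,0,2],0],[[0.0019,0.0033,0],[0,0,2],0],[[0.0018,0.0034,0],[0,0,2],0],[[0.0017,0.0034,0],[0,0,2],0],[[0.0016,0.0035,0],[0,0,2],0],[[0.0015,0.0035,0],[0,0,2],0],[[0.0013,0.0036,0],[0,0,2],0],[[0.0012,0.0036,0],[0,0,2],0]]'
python3 -m crank '[[[0.0011,0.0037,0],[0,0,2],0],[[0.001,0.0037,0],[0,0,2],0],[[0.0008,0.0037,0],[0,0,2],0],[[0.0007,0.0038,0],[0,0,2],0],[[0.0003,0.0019,0],[0,0,1],0],[[0.0003,0.0019,0],[0,0,1],0]]'
```

```text
clock: 16.65
tool_pos: [0.6156, 0.0534, 0.2153]
orientation: [-180.0, -0.1, -17.4]
force: [-0.5, -1.4, 0.6]
opening: 0.0438
gripper_force: 0.6
clock: 17.25
tool_pos: [0.6193, 0.0723, 0.2138]
orientation: [180.0, -0.0, -7.4]
force: [0.3, -1.1, 1.5]
opening: 0.0434
gripper_force: 0.6
```

```bash
python3 -m crank '[[[0.0002,0.0019,0],[0,0,1],0],[[0.0002,0.0019,0],[0,0,1],0],[[0.0002,0.0019,0],[0,0,1],0],[[0.0001,0.0019,0],[0,0,1],0]]'|egrep 'tool|force'
```

```text
tool_pos: [0.62, 0.0798, 0.2137]
force: [0.4, -0.2, -0.2]
gripper_force: 0.6
```

```bash
python3 -m crank '[[[0.0001,0.0019,0],[0,0,1],0],[[0,0.0019,0],[0,0,1],0]]'|egrep 'tool|force'
```

```text
tool_pos: [0.6201, 0.0836, 0.2137]
force: [0.4, -1.2, -0.2]
gripper_force: 0.7
```

```bash
python3 -m crank '[[[0,0.0019,0],[0,0,1],0],[[0,0.0019,0],[0,0,1],0]]'|egrep 'tool|force'
```

```text
tool_pos: [0.6201, 0.0875, 0.2137]
force: [1.6, -1.2, 0.6]
gripper_force: 0.7
```

```bash
python3 -m crank '[[[0,0.0014,0],[0,0,0.7],0]]'|egrep 'tool|force'
```

```text
tool_pos: [0.6201, 0.0889, 0.2137]
force: [0.1, -2.5, 0.6]
gripper_force: 0.7
```

```bash
python3 -m crank '[[[0,0.0012,0],[0,0,0.6],0]]'|egrep 'tool|force'
```

```text
tool_pos: [0.6201, 0.0901, 0.2137]
force: [1.1, -1.3, -0.1]
gripper_force: 0.7
```

```bash
python3 -m crank '[[[0,0.0012,0],[0,0,0.6],0]]'|egrep 'tool|force'
```

```text
tool_pos: [0.62, 0.0912, 0.2137]
force: [1.0, -1.9, 0.4]
gripper_force: 0.6
```

```bash
python3 -m crank '[[[-0.0001,0.0012,0],[0,0,0.6],0]]'|egrep 'tool|force'
```

```text
tool_pos: [0.62, 0.0924, 0.2137]
force: [0.5, -1.6, -0.6]
gripper_force: 0.7
```

```bash
python3 -m crank '[[[-0.0001,0.0012,0],[0,0,0.6],0]]'|egrep 'tool|force'
```

```text
tool_pos: [0.6199, 0.0936, 0.2137]
force: [1.0, -1.0, 0.4]
gripper_force: 0.7
```

```bash
python3 -m crank '[[[-0.0001,0.0012,0],[0,0,0.6],0]]'|egrep 'tool|force'
```

```text
tool_pos: [0.6197, 0.0947, 0.2137]
force: [1.3, -3.5, 0.0]
gripper_force: 2.0
```

```bash
python3 -m crank '[[[-0.0001,0.0012,0],[0,0,0.6],0]]'|egrep 'tool|force'
```

```text
tool_pos: [0.6196, 0.0952, 0.2137]
force: [2.1, -7.3, -0.3]
gripper_force: 3.8
```

```bash
python3 -m crank '[[[-0.0001,0.0012,0],[0,0,0.6],0]]'|egrep 'tool|force'
```

```text
tool_pos: [0.6193, 0.0955, 0.2136]
force: [2.8, -10.8, -1.1]
gripper_force: 5.5
```

```bash
python3 -m crank '[[[-0.0001,0.0012,0],[0,0,0.6],0]]'|egrep 'tool|force'
```

```text
tool_pos: [0.6191, 0.0959, 0.2137]
force: [3.3, -13.8, -0.9]
gripper_force: 7.1
```

```bash
python3 -m crank '[[[-0.0002,0.0012,0],[0,0,0.6],0]]'|egrep 'tool|force'
```

```text
tool_pos: [0.6189, 0.0962, 0.2136]
force: [4.6, -17.6, -1.5]
gripper_force: 8.9
```

The stop is reached (my batched steps took it to about 18 N, still under the strain limit). Releasing now.

```bash
python3 -m crank '[[[0,-0.004,0],[0,0,0],0],[[0,-0.008,0],[0,0,0],0],[[0,0,0],[0,0,0],0]]';  python3 -m crank '[[[0,0,0.03],[0,0,0],0],[[0,0,0.045],[0,0,0],0],[[-0.03,0,0],[0,0,-4],0],[[-0.04,0.003,0],[0,0,-8],0],[[-0.04,0.003,0],[0,0,-8],0],[[-0.04,0.003,0],[0,0,0],0],[[-0.04,0.003,0],[0,0,0],0],[[-0.024,0.003,0],[0,0,0],0],[[0,0,0],[0,0,0],0],[[0,0,0],[0,0,0],0]]'; python3 look.py w6
```

```text
clock: 19.35
tool_pos: [0.619, 0.0871, 0.2137]
orientation: [-180.0, 0.0, 6.6]
force: [-0.1, -0.1, 0.2]
opening: 0.0437
gripper_force: 0.0
clock: 20.35
tool_pos: [0.405, 0.1031, 0.2894]
orientation: [-179.9, -0.1, -13.3]
force: [-0.6, 0.1, -0.1]
opening: 0.0438
gripper_force: 0.0
[0.40504079 0.10308175 0.289415  ]
135 0
```

View pics/w6.png

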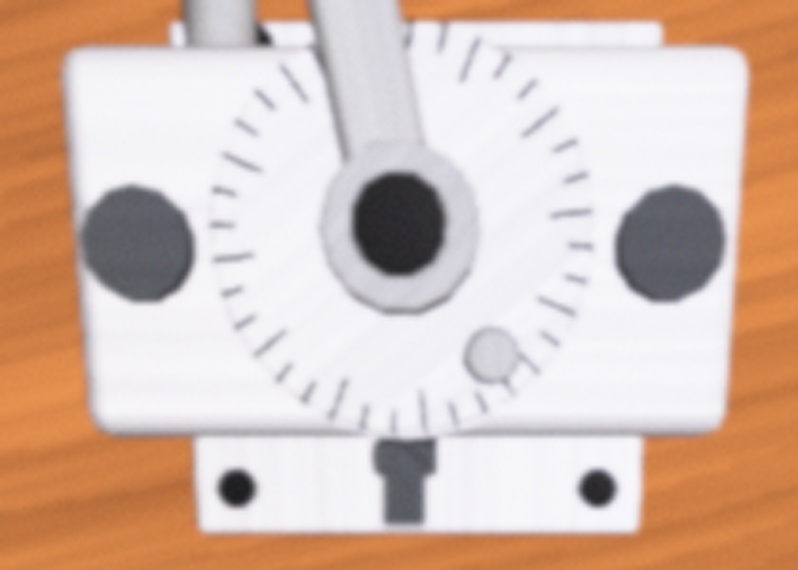

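Run:
```python
from h import *
m=np.load('pics/w6.npz')
f=lambda x,y,z:px2w(m,135+(x+.5)/3.8-.5,(y+.5)/3.8-.5,z)
ang=lambda v:np.degrees(np.arctan2(v[1],v[0]))
L=f(138,243,.1595);R=f(670,243,.1595);H=f(399,223,.196);S=f(491,354,.198)
A=((L+R)/2+H)/2
print(A,'screw',ang(S-A)%360,'arm',ang((f(327,60,.19)+f(409,60,.19))/2-A))
```

```text
[0.50991001 0.08692843 0.17775   ] screw 203.33934555160096 arm -2.274639610417116
```

```bash
python3 -c "
from plant import close_job
print(close_job())"
```

```text
the job is handed in; nothing more can be done
None
```

The job is done and handed in: the ring shows about 35.5° of play. I turned the crank clockwise to about 10 N, set the zero screw to within about 1° of the pointer, then turned it back anticlockwise. That last push peaked at about 18 N, above the 4–10 N firm range but under the 20 N strain limit. The gripper is clear, and the pictures don't show whether the other items on the cart stayed put.

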